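# Dispense one kiln spacer and nudge it into the open bay

## Robot

A 6-joint arm with a two-finger parallel gripper is mounted at the origin on a cart in front of the work surface, level with it; the furniture and walls round the work are solid. World frame = base frame: x ahead of the robot, y to its left, z up, the work surface at z = 0. Lengths are in m, angles in degrees, forces in N, time in s.
With the tool pointing down it reaches from about 0.3 to 0.75 m from the base axis. Payload 8.5 kg.
Tool frame: the origin (TCP) lies on the centre line of the jaws, within the pads' length; the fingertips stand 19 mm ahead of it and the grasp point (between the pads) is the TCP; z points along the fingers, x is the direction in which the jaws open and shut, and the axes are right-handed (so a half turn about z gives the same grasp; the last joint's range is limited). The gripper opens to 85 mm and grips with 20 to 120 N. Pads are 22 mm wide; open, the fingers measure 114 mm over their backs; the gripper's body (76 mm by 85 mm) begins 54 mm behind the grasp point. The pads swing forward as they close: fully open they stand 13 mm farther back than shut.
Start: joints at [53.44, 21.807, 74.336, -0, 83.858, -12.336], TCP at [0.226, 0.502, 0.25] pointing down, gripper open.
Joint ranges: [-178.18, 178.18], [-50.72, 133.34], [12.68, 142.11], [-81.47, 261.47], [9.98, 163.14], [-165.26, 165.26]. Speed limits (degrees/s): [136.94, 136.94, 180, 180, 180, 180].

## Interface

Orientations are given as a 3x3 rotation matrix whose columns are the frame's x, y, z axes.
In Python, from rig import env, cams, order gives the robot as it stands.
- The arm moves only by the tool step_arm, never from a script. Its argument "steps" is a list of rows, each an object with "xyz": the shift along the tool's x, y, z normalised to -1 to 1, where 1 is 0.04 m, a list of three; "turn": the turn, a rotation vector about the tool's x, y, z normalised to -1 to 1, where 1 is 0.08 rad, a list of three; "gripper": the gripper command: -1 is shut, 1 is fully open, values between are in proportion. A call has 1 to 20 rows; each row shifts and turns the commanded pose from where the row before left it, along the tool's axes as they then stand; what a row does not reach is not made up. A row lasts 1/12 s, in which the tool goes at most 41.7 mm and 7.16 degrees, less where a joint would pass 70% of its speed; a pose out of reach is approached as far as the arm can. A call with a number of a shift or a turn outside -1 to 1 is refused whole. A call with a gripper value outside its range is refused whole. The fingers move at their own pace and stop on an object; "squeeze" is the grip in N (left out, the last holds). Time passes only in rows, so rows that do not move let the fingers close. It gives the time, the measured TCP pose, the force and the opening at its end, in the units of the state.
- env.observe(): the state, without advancing time (a new reading comes with each control period).
- cams.get_image(name): name is "side" or "top" or "wrist"; returns (picture, depth): 420x560x3 uint8, red, green, blue; 420x560 float32, m along the optical axis (not along the pixel's ray), 0 where there is no reading.
- cams.camera_info(name): a dict with "fx", "fy", "cx", "cy" (pixels), "extrinsics" (4x4, takes a point from camera to world coordinates). Camera axes: x right, y down, z forward; pixel columns grow to the right and rows downward; lengths in m; the calibration is good to about 2 mm. A picture is of the moment at which its call begins: read the wrist's pose just before it. camera_info takes no time and is no camera call; for the wrist camera it gives the pose at the moment of the call.
- order.close_job(): hands the job in, once; it reports no verdict.
The state is a dict: "time_s": time; "q": joint angles; "qvel": joint speeds; "joint_efforts": joint torques, N m; "position": TCP position; "tool_rot": TCP orientation; "ft_force": force on the tool from outside, world axes, zero at the start; "wrist_torque": the same for the moment, N m; "grip_width": finger opening in m.
Only numpy, scipy, OpenCV 4.12 (cv2) and the standard library are available. Lean on these libraries where they do the work, as an engineer would, in place of code of your own. Each camera call takes 0.05 s, during which the arm holds its last target. There are 200 camera calls.

## Task

Press the black plunger of the spacer feeder all the way down once and let it come back up, so that it pushes out one single round spacer onto the lane. Then, with the fingertips, push that spacer sideways along the lane into the open bay (the end with the cork pad, not the end filled by the wooden block) until it lies on the pad against the end stop. Grasp and lift nothing, dispense only this one spacer, leave the cup, the bolt and the clay lump alone, and finish with the hand clear.

Things in the scene. Friction and masses are not known exactly. Their poses are not given: they have to be found in the camera images.
- feeder: Spacer feeder, fixed: a grey T-shaped base 30 mm high; its flat top (the deck) is at z = 0.030. Origin: on the table under the magazine's centre, z up; -x is the way spacers come out (roughly toward the robot), y runs along the lane. Behind the magazine (x 0.033 to 0.103) a housing 52 mm wide carries the plunger at x = 0.068, y = 0. Nothing on it is higher than 62 mm above the deck.
- magazine_top (a point): Centre of the open top of the magazine, z = 0.080: an upright box of steel plates, 51 x 51 mm outside, 50 mm high above the deck, holding a stack of 4 spacers. The opening under its front plate is 16 mm high: only the lowest spacer can pass.
- lane_middle (a point): Middle of the lane, on the deck (z = 0.030), at x = -0.0475, y = 0 of the feeder, in front of the magazine. The lane is a channel along the feeder's y, 46 mm wide, between rails 5 mm high and 5 mm thick (in the middle the magazine's front plate is its back edge). End stops 12 mm high close it 122.5 mm to either side of this point. The last 40 mm at each end are the bays.
- plunger (a joint): Plunger stroke, straight down, m: 0 up, 0.024 fully down (hard stop). A spring lifts it when let go: 3.6 N at the top, 6.5 N at the bottom; a slow press (3 cm/s) takes 4 to 10 N with friction. It drives a steel pusher, 2.1 mm for 1 mm of stroke; only the last millimetres bring the spacer clear of the magazine. As it comes up the pusher draws back and the next spacer drops.
- plunger_top (a point): Centre of the top of the plunger's round black head (36 mm across, 12 mm thick); moves with it: z = 0.092 at rest, 0.068 pressed home.
- spacer_1: Lowest spacer of the stack, the one to push out: an off-white bisque disc, 40 mm across, 12 mm high, about 35 g. Origin: centre of its underside (z = 0.030 on the deck). Its yaw means nothing. Pushed out, it lies in the middle of the lane at about x = -0.047, y = 0 of the feeder; it slides easily (friction about 0.3) and stops when no longer pushed.
- spacer_2: Second spacer of the stack, same disc; drops to the deck inside the magazine after the first has gone. It stays in the magazine.
- spacer_3: Third spacer, same disc; stays in the magazine.
- spacer_4: Top spacer, same disc; stays in the magazine.
- bay_pad: Round cork pad, 39 mm across, inlaid flush in the deck of the open bay, at x = -0.0475 and y = +0.102 or -0.102 of the feeder (varies). Origin: its centre, z = 0.030. A spacer against the end stop lies centred on it.
- bay_block: Light wooden block 42 x 36 mm, 24 mm high, fixed in the other bay. Origin: centre of its underside, at y = -0.102 or +0.102 of the feeder, opposite the pad. Between it and a spacer in the middle of the lane there are 64 mm of free lane for the fingertips.
- the_terra_cup: Bystander: terracotta cup, 66 mm across, 63 mm high, upright on the table behind the lane's +y end. Origin: centre of its underside. (Farther left a fixed upright wooden panel stands on the table, 0.8 m tall, at about y = 0.15, from x = 0.59 back to the wall: keep the arm clear of it.)
- the_bolt: Bystander: steel bolt standing on its head on the table, 20 mm across, 49 mm high, behind the lane's -y end. Origin: centre of its underside.
- the_clay: Bystander: grey clay lump, 39 x 66 mm, 26 mm high, on the table in front of the lane. Origin: under its middle.

How it is judged:
By the outcome, as a careful person would: the job done as asked, in the order asked, and still so for the second after the job is handed in, with the robot touching nothing.
It also fails if it takes over 48 s, if anything falls off the work surface, if the arm or the gripper's body presses on something with over 40 N, if the wrist force passes 120 N, or if a joint passes its speed limit or range.

## Working session

There is one attempt and no reset: what is moved stays moved. The work goes in short steps, Python scripts to look and compute and a tool call to move; the robot and the scene stay as the last step left them, time stands still between calls to the robot, and variables do not carry over. Pictures are saved under pics/ and viewed, about 8 in all and at most 12, crops included, and the job is handed in when it is done.

Besides the shell and the picture viewer there is one more tool, called after "Request:" as name(argument=value, ...) on one line, values as JSON. step_arm: Moves the arm, as the interface text tells. Scaled input: -1 to 1 covers 0.04 m each way for a shift and 0.08 rad each way for a turn. Its arguments: {"type":"object","properties":{"steps":{"type":"array"},"squeeze":{"type":"number"}},"required":["steps"]}

```bash
mkdir -p pics; cat > h.py <<'E'
import numpy as np, cv2
from rig import env, cams, order
def snap(n,f):
    im,d=cams.get_image(n); i=cams.camera_info(n)
    np.savez(f'pics/{f}.npz',im=im,d=d,E=i['extrinsics'],K=[i['fx'],i['fy'],i['cx'],i['cy']])
    cv2.imwrite(f'pics/{f}.png',im[:,:,::-1]); return im,d,i
def cast(f,px,z):
    a=np.load(f'pics/{f}.npz'); fx,fy,cx,cy=a['K']; E=a['E']; px=np.atleast_2d(px).astype(float)
    r=np.c_[(px[:,0]-cx)/fx,(px[:,1]-cy)/fy,np.ones(len(px))]@E[:3,:3].T
    return E[:3,3]+r*((z-E[2,3])/r[:,2])[:,None]
def cloud(f):
    a=np.load(f'pics/{f}.npz'); fx,fy,cx,cy=a['K']; E=a['E']; d=a['d']
    v,u=np.mgrid[:d.shape[0],:d.shape[1]]
    P=np.stack([(u-cx)/fx*d,(v-cy)/fy*d,d],-1)@E[:3,:3].T+E[:3,3]; P[d==0]=np.nan
    return P
E
python3 - <<'E'
from h import *
for n in('top','side'):
    im,d,i=snap(n,n+'0'); print(n,i)
s=env.observe(); print({k:np.round(v,3).tolist() for k,v in s.items()})
a=cv2.imread('pics/top0.png');b=cv2.imread('pics/side0.png')
cv2.imwrite('pics/both.png',cv2.resize(np.vstack([a,b]),(400,600))) 
E
```

```text
top {'fx': 482.4614126000731, 'fy': 482.4614126000731, 'cx': 274.47949890863975, 'cy': 212.3966438633053, 'extrinsics': array([[ 0.0099891 , -0.98888712,  0.14833236,  0.44297931],
       [-0.99972019, -0.00669544,  0.02268734, -0.10158711],
       [-0.02144206, -0.14851748, -0.9886773 ,  0.92615017],
       [ 0.        ,  0.        ,  0.        ,  1.        ]])}
side {'fx': 421.0897493212953, 'fy': 421.0897493212953, 'cx': 275.6597639238928, 'cy': 208.77334532865513, 'extrinsics': array([[ 0.923596  , -0.19792285,  0.32832449,  0.27754904],
       [-0.38334977, -0.46863601,  0.79587891, -0.76932122],
       [-0.00365795, -0.8609337 , -0.50870403,  0.51440463],
       [ 0.        ,  0.        ,  0.        ,  1.        ]])}
{'time_s': 0.1, 'q': [53.439, 21.837, 74.381, 0.002, 83.858, -12.334], 'qvel': [-0.028, -0.023, -0.205, 0.001, 0.083, 0.006], 'joint_efforts': [0.003, -44.922, -23.166, -0.0, 0.004, 0.0], 'position': [0.226, 0.501, 0.25], 'tool_rot': [[0.41, 0.912, -0.001], [0.912, -0.41, -0.001], [-0.001, -0.0, -1.0]], 'ft_force': [-0.204, 0.755, 1.044], 'wrist_torque': [-0.032, -0.01, 0.049], 'grip_width': 0.086}
```

View pics/top0.png

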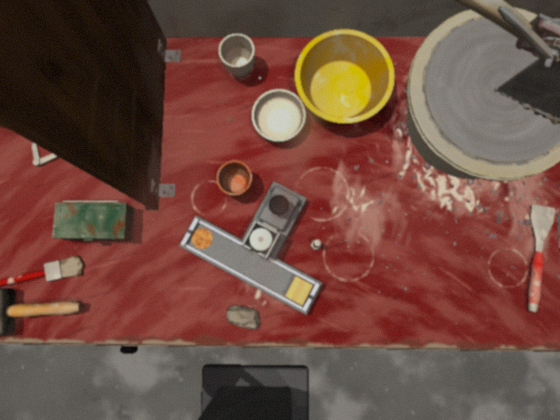

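View pics/side0.png

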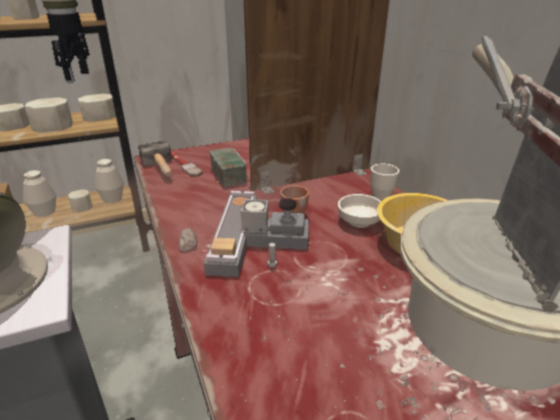

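Top view: the cork pad is at px (202,239), so the open bay is at +y. The block is at (299,290), magazine (261,239), plunger (280,205), cup (235,178), bolt (316,244) and clay (242,317). The side view agrees.

```bash
python3 - <<'E'
from h import *
a=np.load('pics/top0.npz'); im=a['im']; P=cloud('top0'); hsv=cv2.cvtColor(im,cv2.COLOR_RGB2HSV)
def blob(lo,hi,c,R):
    m=cv2.inRange(hsv,lo,hi); k=np.zeros_like(m); cv2.circle(k,c,R,255,-1); m&=k
    n,l,s,ce=cv2.connectedComponentsWithStats(m); j=1+s[1:,4].argmax(); 
    (x,y),r=cv2.minEnclosingCircle(np.argwhere(l==j)[:,::-1].astype(np.float32)); return ce[j],s[j].tolist(),(x,y,r)
for p in [(202,239),(299,290),(261,239),(280,205)]: print(p,hsv[p[1],p[0]],P[p[1],p[0]].round(3))
pad=blob((8,120,90),(20,255,255),(202,239),18); blk=blob((15,80,120),(35,255,255),(299,290),22)
sp=blob((0,0,140),(179,70,255),(261,239),16); pl=blob((0,0,0),(179,255,45),(280,205),18)
for n,b,z in(('pad',pad,.03),('blk',blk,.054),('spacer4',sp,.078),('plunger',pl,.092)):
    print(n,b,cast('top0',b[0],z).round(4),cast('top0',b[2][:2],z).round(4))
A=cast('top0',pad[0],.03)[0];B=cast('top0',blk[0],.054)[0];S=cast('top0',sp[0],.078)[0];Q=cast('top0',pl[0],.092)[0]
yv=A-B; print('yaw lane',np.degrees(np.arctan2(-yv[0],yv[1])),np.linalg.norm(yv)); xv=Q-S; print('yaw x',np.degrees(np.arctan2(xv[1],xv[0])),np.linalg.norm(xv))
for n,c in(('cup',(235,170)),('bolt',(316,242)),('clay',(242,317))):
    print(n,np.nanmedian(P[c[1]-2:c[1]+3,c[0]-2:c[0]+3].reshape(-1,3),0).round(3))
from scipy.optimize import least_squares
L=np.array([[-.0475,.102],[-.0475,-.102],[0,0],[.068,0]]);W=np.array([A,B,S,Q])[:,:2]
f=lambda p:L@np.array([[np.cos(p[2]),np.sin(p[2])],[-np.sin(p[2]),np.cos(p[2])]])+p[:2]
r=least_squares(lambda p:(f(p)-W).ravel(),[.45,0,0]);print('fit',r.x,np.degrees(r.x[2]));print((f(r.x)-W).round(4))
big=cv2.resize(im[160:340,160:340],(720,720),interpolation=cv2.INTER_CUBIC)[:600]
cv2.imwrite('pics/crop.png',big[:,:,::-1])
E
```

```text
(202, 239) [ 14 166 181] [0.526 0.054 0.03 ]
(299, 290) [ 21 130 206] [ 0.434 -0.127  0.053]
(261, 239) [ 15  50 178] [ 0.522 -0.059  0.079]
(280, 205) [ 4 66 66] [ 0.581 -0.092  0.091]
pad (array([201.49695122, 237.875     ]), [191, 228, 21, 21, 328], (201.35000610351562, 237.75, 10.353116035461426)) [[0.5283 0.055  0.03  ]] [[0.5286 0.0553 0.03  ]]
blk (array([298.55600815, 290.17515275]), [285, 276, 28, 30, 491], (298.5663757324219, 290.4839782714844, 14.916690826416016)) [[ 0.4339 -0.1259  0.054 ]] [[ 0.4333 -0.1259  0.054 ]]
spacer4 (array([261.15566038, 239.31603774]), [250, 228, 27, 26, 424], (262.6481628417969, 240.32408142089844, 13.759499549865723)) [[ 0.522  -0.0591  0.078 ]] [[ 0.5203 -0.0618  0.078 ]]
plunger (array([270., 205.]), [270, 205, 1, 1, 1], (270.0, 205.0, 9.999999747378752e-05)) [[ 0.5812 -0.0745  0.092 ]] [[ 0.5812 -0.0745  0.092 ]]
yaw lane -27.568915231019027 0.20550428830270437
yaw x -14.56625456580687 0.06269129630745444
cup [ 0.661 -0.004  0.021]
bolt [ 0.521 -0.158  0.048]
clay [ 0.384 -0.023  0.023]
fit [ 0.5224302  -0.05406174 -0.45147929] -25.867857803466308
[[-0.0041  0.0034]
 [ 0.0013  0.0008]
 [ 0.0004  0.005 ]
 [ 0.0024 -0.0093]]
```

View pics/crop.png

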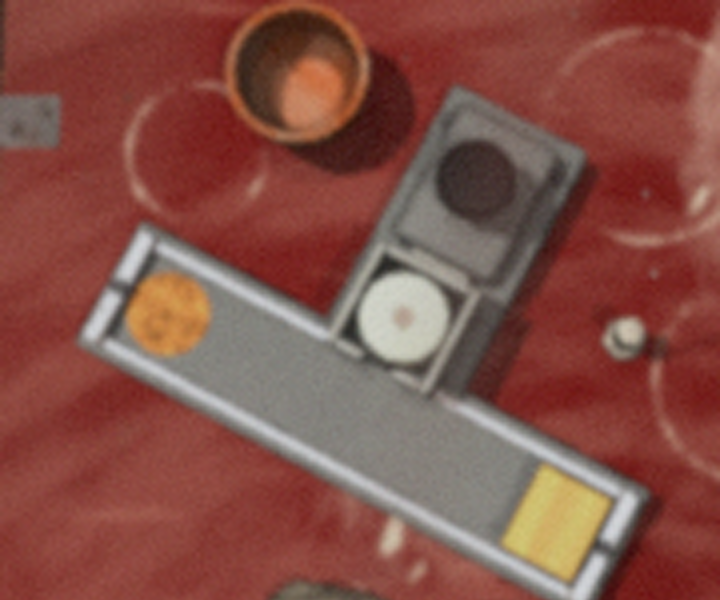

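```bash
cat > fd.py <<'E'
from h import *
from scipy.optimize import least_squares
px=[(201.4,237.8),(298.56,290.3),(160.+403/4,160+317/4),(279,205)]; zs=[.03,.054,.078,.092]
W=np.array([cast('top0',p,z)[0] for p,z in zip(px,zs)])[:,:2]
L=np.array([[-.0475,.102],[-.0475,-.102],[0,0],[.068,0]])
f=lambda p,L=L:np.asarray(L)@np.array([[np.cos(p[2]),np.sin(p[2])],[-np.sin(p[2]),np.cos(p[2])]])+p[:2]
F=least_squares(lambda p:(f(p)-W).ravel(),[.45,0,0]).x
R=np.array([[np.cos(F[2]),-np.sin(F[2])],[np.sin(F[2]),np.cos(F[2])]])
def st():
    s=env.observe(); p=s['position']; T=s['tool_rot']; 
    print('t',round(s['time_s'],2),'pos',np.round(p,4),'feeder xy',((np.array(p[:2])-F[:2])@R).round(4),'tip z',round(p[2]-.019,4),
     'yaw err',round(float(np.degrees(np.arctan2(T[1][0],T[0][0])-F[2]-np.pi/2)),2),'F',np.round(s['ft_force'],1),'w',round(float(s['grip_width']),4)); return s
E
python3 - <<'E'
from fd import *
print(F,np.degrees(F[2]),(f(F)-W).round(4)); s=st()
T=np.array(s['tool_rot'])
for n,l in(('plunger',[.068,0]),('push start',[-.0475,-.052])):
    w=f(F,[l])[0]; print(n,w, 'tool delta', (T.T@np.r_[w-s['position'][:2],0]).round(4))
E
```

```text
[ 0.52235188 -0.05800152 -0.4879286 ] -27.956249769147863 [[-0.0003 -0.0008]
 [-0.0011  0.0001]
 [ 0.0002  0.0004]
 [ 0.0011  0.0004]]
t 0.1 pos [0.2255 0.5014 0.2498] feeder xy [-0.5244  0.3549] tip z 0.2308 yaw err 3.73 F [-0.2  0.8  1. ] w 0.0857
plunger [ 0.58241667 -0.08987973] tool delta [-3.927e-01  5.681e-01  3.000e-04]
push start [ 0.4560174  -0.08166555] tool delta [-4.371e-01  4.494e-01  4.000e-04]
```

Request:
step_arm(steps=[{"xyz": [-0.6,0.5,0],"turn": [0,0,0.81],"gripper": -1},{"xyz": [-0.6,0.5,0],"turn": [0,0,0],"gripper": -1},{"xyz": [-0.6,0.5,0],"turn": [0,0,0],"gripper": -1},{"xyz": [-0.6,0.5,0],"turn": [0,0,0],"gripper": -1},{"xyz": [-0.6,0.5,0],"turn": [0,0,0],"gripper": -1},{"xyz": [-0.6,0.5,0],"turn": [0,0,0],"gripper": -1},{"xyz": [-0.6,0.5,0],"turn": [0,0,0],"gripper": -1},{"xyz": [-0.6,0.5,0],"turn": [0,0,0],"gripper": -1},{"xyz": [-0.6,0.5,0],"turn": [0,0,0],"gripper": -1},{"xyz": [-0.6,0.5,0],"turn": [0,0,0],"gripper": -1},{"xyz": [0,0,0],"turn": [0,0,0],"gripper": -1}], squeeze=20)

```text
time_s: 1.02
position: [0.2926, 0.1928, 0.2502]
tool_rot: [[0.473, 0.881, -0.0], [0.881, -0.473, -0.001], [-0.001, 0.001, -1.0]]
ft_force: [-0.1, 0.2, 0.2]
grip_width: -0.0001
```

```bash
python3 -c "
from fd import *; st()"
```

```text
t 1.02 pos [0.2926 0.1928 0.2502] feeder xy [-0.3205  0.1138] tip z 0.2312 yaw err -0.26 F [-0.1  0.2  0.2] w -0.0001
```

Request:
step_arm(steps=[{"xyz": [-0.203,0.694,0],"turn": [0,0,0],"gripper": -1},{"xyz": [-0.203,0.694,0],"turn": [0,0,0],"gripper": -1},{"xyz": [-0.203,0.694,0],"turn": [0,0,0],"gripper": -1},{"xyz": [-0.203,0.694,0],"turn": [0,0,0],"gripper": -1},{"xyz": [-0.203,0.694,0],"turn": [0,0,0],"gripper": -1},{"xyz": [-0.203,0.694,0],"turn": [0,0,0],"gripper": -1},{"xyz": [-0.203,0.694,0],"turn": [0,0,0],"gripper": -1},{"xyz": [-0.203,0.694,0],"turn": [0,0,0],"gripper": -1},{"xyz": [-0.203,0.694,0],"turn": [0,0,0],"gripper": -1},{"xyz": [-0.203,0.694,0],"turn": [0,0,0],"gripper": -1},{"xyz": [-0.203,0.694,0],"turn": [0,0,0],"gripper": -1},{"xyz": [-0.203,0.694,0],"turn": [0,0,0],"gripper": -1},{"xyz": [-0.203,0.694,0],"turn": [0,0,0],"gripper": -1},{"xyz": [-0.203,0.694,0],"turn": [0,0,0],"gripper": -1},{"xyz": [0,0,0.8],"turn": [0,0,0],"gripper": -1},{"xyz": [0,0,0.8],"turn": [0,0,0],"gripper": -1},{"xyz": [0,0,0.6],"turn": [0,0,0],"gripper": -1},{"xyz": [0,0,0.4],"turn": [0,0,0],"gripper": -1},{"xyz": [0,0,0],"turn": [0,0,0],"gripper": -1},{"xyz": [0,0,0],"turn": [0,0,0],"gripper": -1}])

```text
time_s: 2.68
position: [0.582, -0.0858, 0.146]
tool_rot: [[0.468, 0.884, -0.001], [0.884, -0.468, 0.001], [-0.0, -0.002, -1.0]]
ft_force: [-0.3, -0.2, 0.2]
grip_width: 0.0001
```

```bash
python3 -c "
from fd import *; st(); a=snap('top','top1')[0]; b=snap('side','side1')[0]
cv2.imwrite('pics/c1.png',np.hstack([cv2.resize(x,(400,400),interpolation=2) for x in (a[150:330,170:350],b[130:290,180:340])])[:,:,::-1])"
```

```text
t 2.68 pos [ 0.582  -0.0858  0.146 ] feeder xy [0.0657 0.0034] tip z 0.127 yaw err 0.03 F [-0.3 -0.2  0.2] w 0.0001
```

View pics/c1.png

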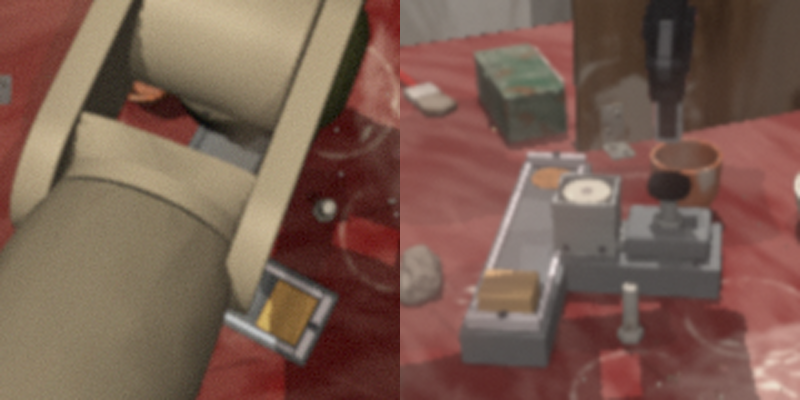

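Side view: the shut tip (668,135) stands straight above the plunger head (668,183). I'll correct by 3 mm and descend.

Request:
step_arm(steps=[{"xyz": [-0.085,0.055,0.3],"turn": [0,0,0],"gripper": -1},{"xyz": [0,0,0.3],"turn": [0,0,0],"gripper": -1},{"xyz": [0,0,0.15],"turn": [0,0,0],"gripper": -1},{"xyz": [0,0,0],"turn": [0,0,0],"gripper": -1},{"xyz": [0,0,0.06],"turn": [0,0,0],"gripper": -1},{"xyz": [0,0,0.06],"turn": [0,0,0],"gripper": -1},{"xyz": [0,0,0.06],"turn": [0,0,0],"gripper": -1},{"xyz": [0,0,0.06],"turn": [0,0,0],"gripper": -1}])

```text
time_s: 3.45
position: [0.5827, -0.0903, 0.1075]
tool_rot: [[0.468, 0.884, 0.002], [0.884, -0.468, -0.001], [0.0, 0.002, -1.0]]
ft_force: [-1.2, 0.6, 5.8]
grip_width: 0.0003
```

```bash
python3 -c "
from fd import *; st()"
```

```text
t 3.45 pos [ 0.5827 -0.0903  0.1075] feeder xy [ 0.0685 -0.0002] tip z 0.0885 yaw err 0.03 F [-1.2  0.6  5.8] w 0.0003
```

Request:
step_arm(steps=[{"xyz": [0,0,0.06],"turn": [0,0,0],"gripper": -1},{"xyz": [0,0,0.06],"turn": [0,0,0],"gripper": -1},{"xyz": [0,0,0.06],"turn": [0,0,0],"gripper": -1},{"xyz": [0,0,0.06],"turn": [0,0,0],"gripper": -1},{"xyz": [0,0,0.06],"turn": [0,0,0],"gripper": -1},{"xyz": [0,0,0.06],"turn": [0,0,0],"gripper": -1},{"xyz": [0,0,0.06],"turn": [0,0,0],"gripper": -1},{"xyz": [0,0,0.06],"turn": [0,0,0],"gripper": -1},{"xyz": [0,0,0.01],"turn": [0,0,0],"gripper": -1},{"xyz": [0,0,0],"turn": [0,0,0],"gripper": -1}])

```text
time_s: 4.28
position: [0.5828, -0.0903, 0.0878]
tool_rot: [[0.468, 0.883, 0.002], [0.883, -0.468, -0.0], [0.0, 0.002, -1.0]]
ft_force: [-0.4, 0.0, 6.6]
grip_width: 0.0
```

```bash
python3 -c "
from fd import *; st()"
```

```text
t 4.28 pos [ 0.5828 -0.0903  0.0878] feeder xy [ 0.0685 -0.0002] tip z 0.0688 yaw err 0.02 F [-0.4  0.   6.6] w 0.0
```

Request:
step_arm(steps=[{"xyz": [0,0,0.03],"turn": [0,0,0],"gripper": -1},{"xyz": [0,0,0.02],"turn": [0,0,0],"gripper": -1},{"xyz": [0,0,0],"turn": [0,0,0],"gripper": -1},{"xyz": [0,0,0],"turn": [0,0,0],"gripper": -1}])

```text
time_s: 4.62
position: [0.5828, -0.0903, 0.087]
tool_rot: [[0.468, 0.884, 0.002], [0.884, -0.468, -0.001], [0.0, 0.002, -1.0]]
ft_force: [-3.4, 1.3, 13.9]
grip_width: 0.0004
```

The hard stop is reached: tip z is 0.068 and the force is up to 14 N. I'll press a touch more, then release straight up and look.

Request:
step_arm(steps=[{"xyz": [0,0,0.02],"turn": [0,0,0],"gripper": -1},{"xyz": [0,0,0],"turn": [0,0,0],"gripper": -1},{"xyz": [0,0,-0.1],"turn": [0,0,0],"gripper": -1},{"xyz": [0,0,-0.1],"turn": [0,0,0],"gripper": -1},{"xyz": [0,0,-0.1],"turn": [0,0,0],"gripper": -1},{"xyz": [0,0,-0.1],"turn": [0,0,0],"gripper": -1},{"xyz": [0,0,-0.1],"turn": [0,0,0],"gripper": -1},{"xyz": [0,0,-0.1],"turn": [0,0,0],"gripper": -1},{"xyz": [0,0,-0.1],"turn": [0,0,0],"gripper": -1},{"xyz": [0,0,-0.1],"turn": [0,0,0],"gripper": -1},{"xyz": [0,0,-0.4],"turn": [0,0,0],"gripper": -1},{"xyz": [0,0,-0.6],"turn": [0,0,0],"gripper": -1},{"xyz": [0,0,-0.2],"turn": [0,0,0],"gripper": -1},{"xyz": [0,0,0],"turn": [0,0,0],"gripper": -1},{"xyz": [0,0,0],"turn": [0,0,0],"gripper": -1}])

```text
time_s: 5.87
position: [0.582, -0.0902, 0.1638]
tool_rot: [[0.469, 0.883, -0.001], [0.883, -0.469, 0.0], [-0.0, -0.001, -1.0]]
ft_force: [0.3, -0.0, -0.4]
grip_width: 0.0001
```

```bash
python3 -c "
from fd import *; st(); b=snap('side','side2')[0]; a=snap('wrist','wrist2')[0]
cv2.imwrite('pics/c2.png',np.hstack([cv2.resize(x,(400,400),interpolation=2) for x in (a[:,70:490],b[130:290,180:340])])[:,:,::-1])"
```

```text
t 5.87 pos [ 0.582  -0.0902  0.1638] feeder xy [ 0.0678 -0.0005] tip z 0.1448 yaw err 0.02 F [ 0.3 -0.  -0.4] w 0.0001
```

View pics/c2.png

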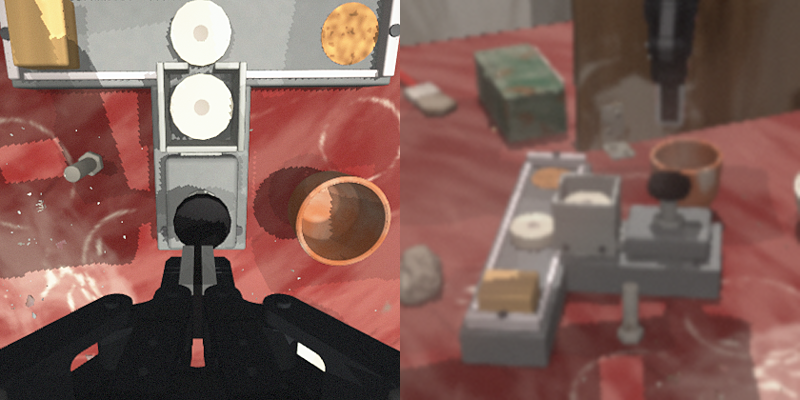

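Wrist and side views: one spacer lies in mid-lane (wrist crop px (201,33)), the plunger is back up, and the rest are in the magazine. I'll measure the spacer's place and plan the push.

```bash
python3 - <<'E'
from fd import *
g=lambda f,p,z:((cast(f,p,z)[:,:2]-F[:2])@R).round(4)
c=lambda x,y:(70+x*1.05,y*1.05)
print('spacer ctr',g('wrist2',c(201,33),.042),'edges',g('wrist2',[c(172,33),c(231,33)],.042),'pad',g('wrist2',c(350,34),.03),'mag top',g('wrist2',c(201,107),.066))
print('side: spacer',g('side2',(180+533*.4,130+224*.4),.042))
E
```

```text
spacer ctr [[-0.0469  0.0003]] edges [[-0.0468 -0.0186]
 [-0.0469  0.0198]] pad [[-0.0484  0.1023]] mag top [[-0.0007  0.0002]]
side: spacer [[0.2913 0.0299]]
```

Request:
step_arm(steps=[{"xyz": [-0.22,-0.48,0],"turn": [0,0,0],"gripper": -1},{"xyz": [-0.22,-0.48,0],"turn": [0,0,0],"gripper": -1},{"xyz": [-0.22,-0.48,0],"turn": [0,0,0],"gripper": -1},{"xyz": [-0.22,-0.48,0],"turn": [0,0,0],"gripper": -1},{"xyz": [-0.22,-0.48,0],"turn": [0,0,0],"gripper": -1},{"xyz": [-0.19,-0.48,0],"turn": [0,0,0],"gripper": -1},{"xyz": [0,0,0.4],"turn": [0,0,0],"gripper": -1},{"xyz": [0,0,0.5],"turn": [0,0,0],"gripper": -1},{"xyz": [0,0,0.5],"turn": [0,0,0],"gripper": -1},{"xyz": [0,0,0.35],"turn": [0,0,0],"gripper": -1},{"xyz": [0,0,0],"turn": [0,0,0],"gripper": -1},{"xyz": [0,0,0],"turn": [0,0,0],"gripper": -1}])

```text
time_s: 6.97
position: [0.4559, -0.0817, 0.0936]
tool_rot: [[0.469, 0.883, -0.002], [0.883, -0.469, 0.001], [-0.0, -0.003, -1.0]]
ft_force: [0.0, -0.9, 0.2]
grip_width: -0.0003
```

```bash
python3 -c "
from fd import *; st(); b=snap('side','side3')[0]; a=snap('wrist','wrist3')[0]
cv2.imwrite('pics/c3.png',np.hstack([cv2.resize(x,(400,400),interpolation=2) for x in (a[:,70:490],b[130:290,180:340])])[:,:,::-1])"
```

```text
t 6.97 pos [ 0.4559 -0.0817  0.0936] feeder xy [-0.0476 -0.0521] tip z 0.0746 yaw err 0.02 F [ 0.  -0.9  0.2] w -0.0003
```

View pics/c3.png

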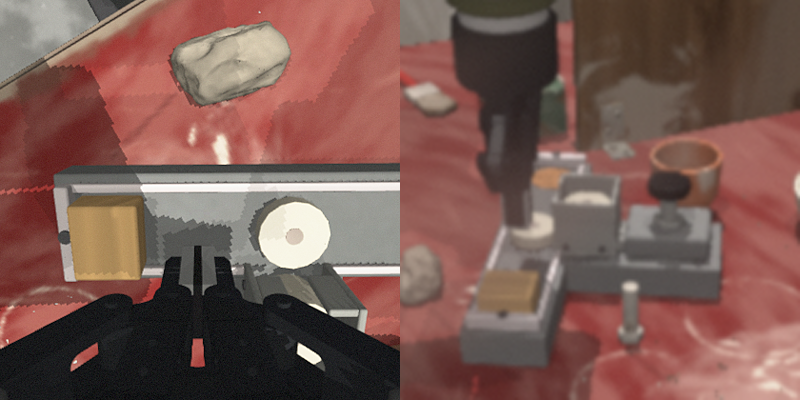

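The fingertips hover in the free lane between the block and the spacer (crop px (205,245) versus spacer at (294,235)). I'll go down, then start the push.

Request:
step_arm(steps=[{"xyz": [0,0,0.3],"turn": [0,0,0],"gripper": -1},{"xyz": [0,0,0.3],"turn": [0,0,0],"gripper": -1},{"xyz": [0,0,0.25],"turn": [0,0,0],"gripper": -1},{"xyz": [0,0,0.13],"turn": [0,0,0],"gripper": -1},{"xyz": [0,0,0],"turn": [0,0,0],"gripper": -1},{"xyz": [0,0,0],"turn": [0,0,0],"gripper": -1}])

```text
time_s: 7.57
position: [0.4567, -0.082, 0.0557]
tool_rot: [[0.468, 0.883, 0.001], [0.883, -0.468, -0.0], [0.0, 0.001, -1.0]]
ft_force: [-0.9, -0.3, 0.3]
grip_width: -0.0001
```

Request:
step_arm(steps=[{"xyz": [0.1,0,0],"turn": [0,0,0],"gripper": -1},{"xyz": [0.1,0,0],"turn": [0,0,0],"gripper": -1},{"xyz": [0.1,0,0],"turn": [0,0,0],"gripper": -1},{"xyz": [0.1,0,0],"turn": [0,0,0],"gripper": -1},{"xyz": [0.1,0,0],"turn": [0,0,0],"gripper": -1},{"xyz": [0.1,0,0],"turn": [0,0,0],"gripper": -1},{"xyz": [0.1,0,0],"turn": [0,0,0],"gripper": -1},{"xyz": [0.1,0,0],"turn": [0,0,0],"gripper": -1},{"xyz": [0.1,0,0],"turn": [0,0,0],"gripper": -1},{"xyz": [0.1,0,0],"turn": [0,0,0],"gripper": -1}])

```text
time_s: 8.4
position: [0.4753, -0.0462, 0.0551]
tool_rot: [[0.469, 0.883, -0.0], [0.883, -0.469, -0.0], [-0.0, 0.0, -1.0]]
ft_force: [0.2, -0.4, 0.1]
grip_width: -0.0002
```

```bash
python3 -c "
from fd import *; st(); a=snap('wrist','wrist4')[0]
cv2.imwrite('pics/c4.png',a[:,:,::-1])"
```

```text
t 8.4 pos [ 0.4753 -0.0462  0.0551] feeder xy [-0.0471 -0.0116] tip z 0.0361 yaw err 0.02 F [ 0.2 -0.4  0.1] w -0.0002
```

View pics/c4.png

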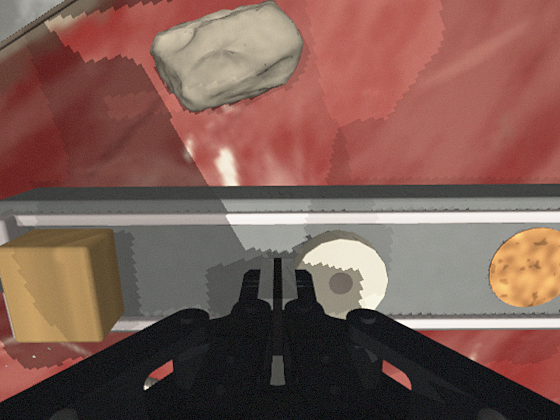

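The fingertips are pushing the spacer (342,275) along the lane towards the pad (525,268). I'll carry on.

Request:
step_arm(steps=[{"xyz": [0.1,0,0],"turn": [0,0,0],"gripper": -1},{"xyz": [0.1,0,0],"turn": [0,0,0],"gripper": -1},{"xyz": [0.1,0,0],"turn": [0,0,0],"gripper": -1},{"xyz": [0.1,0,0],"turn": [0,0,0],"gripper": -1},{"xyz": [0.1,0,0],"turn": [0,0,0],"gripper": -1},{"xyz": [0.1,0,0],"turn": [0,0,0],"gripper": -1},{"xyz": [0.1,0,0],"turn": [0,0,0],"gripper": -1},{"xyz": [0.1,0,0],"turn": [0,0,0],"gripper": -1},{"xyz": [0.1,0,0],"turn": [0,0,0],"gripper": -1},{"xyz": [0.1,0,0],"turn": [0,0,0],"gripper": -1},{"xyz": [0.1,0,0],"turn": [0,0,0],"gripper": -1},{"xyz": [0.1,0,0],"turn": [0,0,0],"gripper": -1},{"xyz": [0.1,0,0],"turn": [0,0,0],"gripper": -1},{"xyz": [0.1,0,0],"turn": [0,0,0],"gripper": -1},{"xyz": [0.1,0,0],"turn": [0,0,0],"gripper": -1},{"xyz": [0.1,0,0],"turn": [0,0,0],"gripper": -1},{"xyz": [0.05,0,0],"turn": [0,0,0],"gripper": -1},{"xyz": [0,0,0],"turn": [0,0,0],"gripper": -1}])

```text
time_s: 9.95
position: [0.5062, 0.0122, 0.0551]
tool_rot: [[0.468, 0.884, 0.0], [0.884, -0.468, 0.0], [0.0, 0.0, -1.0]]
ft_force: [-0.3, -0.4, 0.2]
grip_width: -0.0001
```

```bash
python3 -c "
from fd import *; st(); im=snap('wrist','wrist5')[0]
hsv=cv2.cvtColor(im,cv2.COLOR_RGB2HSV); m=cv2.inRange(hsv,(0,0,150),(179,60,255))
cv2.imwrite('pics/c5.png',im[:,:,::-1])"
```

```text
t 9.95 pos [0.5062 0.0122 0.0551] feeder xy [-0.0472  0.0544] tip z 0.0361 yaw err 0.04 F [-0.3 -0.4  0.2] w -0.0001
```

View pics/c5.png

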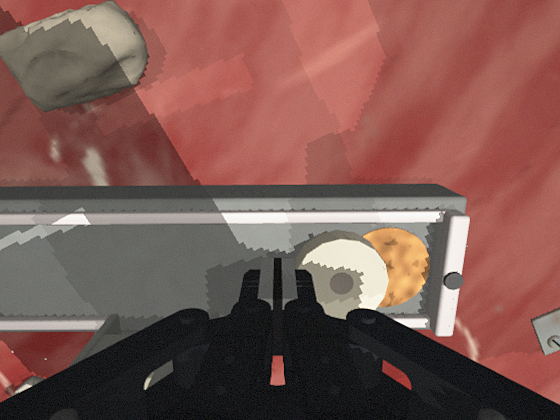

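Spacer (342,275) partly on the pad, still short of the stop (433).

```bash
python3 -c "
from fd import *
print(((cast('wrist5',[(388,275),(342,283)],.042)[:,:2]-F[:2])@R).round(4),((cast('wrist5',[(431,270)],.042)[:,:2]-F[:2])@R).round(4))"
```

```text
[[-0.0508  0.0992]
 [-0.047   0.0801]] [[-0.0531  0.1169]]
```

Request:
step_arm(steps=[{"xyz": [0.08,0,0],"turn": [0,0,0],"gripper": -1},{"xyz": [0.08,0,0],"turn": [0,0,0],"gripper": -1},{"xyz": [0.08,0,0],"turn": [0,0,0],"gripper": -1},{"xyz": [0.08,0,0],"turn": [0,0,0],"gripper": -1},{"xyz": [0.08,0,0],"turn": [0,0,0],"gripper": -1},{"xyz": [0.05,0,0],"turn": [0,0,0],"gripper": -1},{"xyz": [0.02,0,0],"turn": [0,0,0],"gripper": -1},{"xyz": [0,0,0],"turn": [0,0,0],"gripper": -1}])

```text
time_s: 10.67
position: [0.5149, 0.0286, 0.0551]
tool_rot: [[0.468, 0.884, 0.0], [0.884, -0.468, 0.0], [0.0, 0.0, -1.0]]
ft_force: [-0.6, 0.4, -0.6]
grip_width: -0.0002
```

Request:
step_arm(steps=[{"xyz": [0.025,0,0],"turn": [0,0,0],"gripper": -1},{"xyz": [0.025,0,0],"turn": [0,0,0],"gripper": -1},{"xyz": [0,0,0],"turn": [0,0,0],"gripper": -1}])

```text
time_s: 10.92
position: [0.5158, 0.0302, 0.0551]
tool_rot: [[0.469, 0.883, 0.0], [0.883, -0.469, 0.0], [0.0, -0.0, -1.0]]
ft_force: [-0.5, 0.5, 0.2]
grip_width: -0.0002
```

Request:
step_arm(steps=[{"xyz": [0.025,0,0],"turn": [0,0,0],"gripper": -1},{"xyz": [0.025,0,0],"turn": [0,0,0],"gripper": -1},{"xyz": [0,0,0],"turn": [0,0,0],"gripper": -1}])

```text
time_s: 11.17
position: [0.5168, 0.032, 0.0551]
tool_rot: [[0.468, 0.883, 0.0], [0.883, -0.468, 0.0], [0.0, 0.0, -1.0]]
ft_force: [-0.4, -0.0, 0.3]
grip_width: 0.0
```

Request:
step_arm(steps=[{"xyz": [0.02,0,0],"turn": [0,0,0],"gripper": -1},{"xyz": [0.01,0,0],"turn": [0,0,0],"gripper": -1},{"xyz": [0,0,0],"turn": [0,0,0],"gripper": -1}])

```text
time_s: 11.42
position: [0.5171, 0.0327, 0.0551]
tool_rot: [[0.468, 0.884, -0.001], [0.884, -0.468, -0.001], [-0.001, -0.0, -1.0]]
ft_force: [-2.1, -2.5, 0.9]
grip_width: -0.0001
```

Request:
step_arm(steps=[{"xyz": [0.02,0,0],"turn": [0,0,0],"gripper": -1},{"xyz": [0.01,0,0],"turn": [0,0,0],"gripper": -1},{"xyz": [0,0,0],"turn": [0,0,0],"gripper": -1}])

```text
time_s: 11.67
position: [0.5172, 0.0331, 0.055]
tool_rot: [[0.468, 0.884, -0.002], [0.884, -0.468, -0.002], [-0.003, -0.001, -1.0]]
ft_force: [-4.7, -9.0, 1.8]
grip_width: 0.0002
```

```bash
python3 -c "
from fd import *; st()"
```

```text
t 11.67 pos [0.5172 0.0331 0.055 ] feeder xy [-0.0473  0.078 ] tip z 0.036 yaw err 0.04 F [-4.7 -9.   1.8] w 0.0002
```

It is firm against the stop (10 N along the lane). I'll back off, rise and clear.

Request:
step_arm(steps=[{"xyz": [-0.05,0,0],"turn": [0,0,0],"gripper": -1},{"xyz": [-0.1,0,0],"turn": [0,0,0],"gripper": -1},{"xyz": [-0.2,0,0],"turn": [0,0,0],"gripper": -1},{"xyz": [-0.2,0,0],"turn": [0,0,0],"gripper": -1},{"xyz": [-0.1,0,0],"turn": [0,0,0],"gripper": -1},{"xyz": [0,0,-0.3],"turn": [0,0,0],"gripper": -1},{"xyz": [0,0,-0.6],"turn": [0,0,0],"gripper": -1},{"xyz": [0,0,-0.8],"turn": [0,0,0],"gripper": -1},{"xyz": [0,0,-0.8],"turn": [0,0,0],"gripper": -1},{"xyz": [0,0,-0.8],"turn": [0,0,0],"gripper": -1},{"xyz": [0,-0.5,-0.6],"turn": [0,0,0],"gripper": -1},{"xyz": [0,-0.5,0],"turn": [0,0,0],"gripper": -1},{"xyz": [0,-0.5,0],"turn": [0,0,0],"gripper": -1},{"xyz": [0,-0.5,0],"turn": [0,0,0],"gripper": -1},{"xyz": [0,-0.3,0],"turn": [0,0,0],"gripper": -1},{"xyz": [0,0,0],"turn": [0,0,0],"gripper": -1},{"xyz": [0,0,0],"turn": [0,0,0],"gripper": -1}])

```text
time_s: 13.08
position: [0.4246, 0.054, 0.2114]
tool_rot: [[0.468, 0.884, 0.001], [0.884, -0.468, -0.0], [0.0, 0.001, -1.0]]
ft_force: [0.8, 0.1, 0.0]
grip_width: -0.0001
```

```bash
python3 -c "
from fd import *; st(); b=snap('side','side6')[0]; a=snap('top','top6')[0]
cv2.imwrite('pics/c6.png',np.hstack([cv2.resize(x,(400,400),interpolation=2) for x in (a[150:330,170:350],b[130:290,180:340])])[:,:,::-1])"
```

```text
t 13.08 pos [0.4246 0.054  0.2114] feeder xy [-0.1388  0.0531] tip z 0.1924 yaw err 0.03 F [0.8 0.1 0. ] w -0.0001
```

View pics/c6.png

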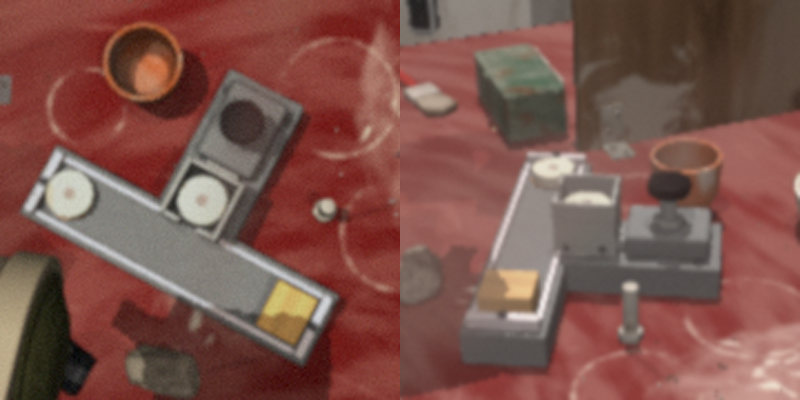

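The spacer covers the pad at the end stop (top crop (70,194)). The plunger is up, and the cup, bolt and clay look unmoved.

```bash
python3 -c "
from fd import *
p=((cast('top6',(170+70*.45,150+194*.45),.042)[:,:2]-F[:2])@R).round(4); print(p); st()
a,b=np.load('pics/top0.npz')['im'],np.load('pics/top6.npz')['im']
print([int(cv2.absdiff(a[y-8:y+8,x-8:x+8],b[y-8:y+8,x-8:x+8]).mean()) for x,y in((235,178),(316,244),(280,205))])
print(order.close_job())"
```

```text
[[-0.0468  0.1008]]
t 13.18 pos [0.4253 0.0537 0.2111] feeder xy [-0.1381  0.0531] tip z 0.1921 yaw err -0.0 F [-0.6  0.2 -0.3] w -0.0001
[2, 2, 3]
the job is handed in; nothing more can be done
None
```

The job is done and handed in at about 13 s. I pressed the plunger once to its hard stop (tip at z = 0.068, 14 N) and let it come back up, which put one spacer on the lane. I then pushed that spacer with the shut fingertips into the cork-pad bay until it pressed on the end stop with about 10 N. The hand then backed off, rose and cleared the feeder.

**Last checks:**
- **Spacer:** in the top view its centre is at feeder (-0.047, 0.101). The expected place is (-0.0475, 0.102), so the 1 mm difference is within calibration.
- **Plunger and stack:** the plunger is up, and no second spacer is on the lane.
- **Bystanders:** the top image around the cup and bolt is unchanged. I judged the clay only by eye, because the arm's shadow covers it in that view; it looks unmoved.
- **Hand:** it is clear and the wrist force reads near zero.

No check failed. Two slips in my measuring did not affect any move: a plunger mask that found the wrong pixel, which I replaced by a pixel read from the picture, and a side-view position worked out with a wrong crop offset, which I discarded.

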